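# Fit the LED driver module and latch the controller hatch

### The arm

A 6-joint arm with a two-finger parallel gripper is mounted at the origin on the work surface. World frame = base frame: x ahead of the robot, y to its left, z up, the work surface at z = 0. Lengths are in mm, angles in rad, forces in N, time in s.
With the tool pointing down it reaches from about 275 to 750 mm from the base axis. Payload 10.2 kg.
Tool frame: the origin (TCP) lies at the very end of the fingers, on their centre line; the grasp point (between the pads) lies 19 mm behind it; z points along the fingers, y is the line along which they close (so a half turn about z gives the same grasp; the last joint's range is limited). The gripper opens to 85 mm and grips with 20 to 120 N. Pads are 22 mm wide; open, the fingers measure 114 mm over their backs; the gripper's body (76 mm by 85 mm) begins 54 mm behind the grasp point. The pads swing forward as they close: fully open they stand 13 mm farther back than shut.
Start: joints at [-1.538, 0.313, 1.498, -0, 1.331, -0.223], TCP at [132.822, -507.926, 196.894] pointing down, gripper open.
Joint ranges: [-2.94, 2.94], [-0.97, 2.17], [0.19, 2.56], [-1.23, 4.37], [0.02, 3.11], [-2.88, 2.88]. Speed limits (rad/s): [2.39, 2.39, 3.01, 3.14, 3.14, 3.14].

### API

Orientations are given as a unit quaternion [w, x, y, z].
In Python, from rig import ctrl gives the robot as it stands.
- The arm moves only by the shell command python3 -m inch 'ROWS' [OPENING] [FORCE]. ROWS is text: rows parted by semicolons, each of 6 numbers parted by spaces: the shift along the tool's x, y, z in mm, then the turn, a rotation vector about the tool's x, y, z in units of 6 degrees (1.0 is 6 degrees). A call has exactly 10 rows; each row shifts and turns the commanded pose from where the row before left it, along the tool's axes as they then stand; what a row does not reach is not made up. A row lasts 1/12 s, in which the tool goes at most 41.7 mm and 7.16 degrees, less where a joint would pass 70% of its speed; a pose out of reach is approached as far as the arm can. A call with a gripper value outside its range is refused whole. OPENING is the opening, from 0 (shut) to 1 (fully open), set as the call begins (- or left out, the last holds). The fingers move at their own pace and stop on an object; FORCE is the grip in N (left out, the last holds). Time passes only in rows, so rows that do not move let the fingers close, or fill a call up. It gives the time, the measured TCP pose, the force, the opening and the grip force at its end, in the units of the state.
- ctrl.sense(): the state, without advancing time (a new reading comes with each control period).
- ctrl.capture(name): name is "side" or "top" or "wrist"; returns a dict with "image" (480x640x3 uint8, red, green, blue), "intrinsics" (3x3 intrinsics, pixels), "D" ([k1, k2, p1, p2, k3] as OpenCV has them; the pictures are not rectified), "rvec" (rotation vector, rad) and "tvec" (3), from world to camera coordinates, as OpenCV has them. Camera axes: x right, y down, z forward; pixel columns grow to the right and rows downward; lengths in mm; the calibration is good to about 2 mm. A picture is of the moment at which its call begins. There is no depth.
- ctrl.finish_job(): hands the job in; it is judged then, once.
The state is a dict: "time_s": time; "joints": joint angles; "dq": joint speeds; "tau": joint torques, N m; "eef_pos": TCP position; "ee_rot": TCP orientation; "force": force on the tool from outside, world axes, zero at the start; "wrist_torque": the same for the moment, N m; "grip_width": opening from 0.0 (shut) to 1.0 (fully open); "grip_force": force on a finger pad.
Only numpy, scipy, OpenCV 4.12 (cv2) and the standard library are available. Lean on these libraries where they do the work, as an engineer would, in place of code of your own. Each camera call takes 0.05 s, during which the arm holds its last target. There are 200 camera calls.

### The job

Press the lip of the controller's hatch gently until its push-push latch lets go and the hatch springs open, then set the white driver module all the way down into the pocket inside. Swing the hatch shut over it and press the lip again, gently, until it latches and stays shut on its own; leave the other things on the bench where they are.

Things in the scene. Friction and masses are not known exactly. Their poses are not given: they have to be found in the camera images.
- case: Grey metal controller case fixed to the bench, 140 (x) by 130 (y) mm, walls 4 mm thick and 65 mm high (hinge side 75), open-topped under its hatch; 4 mm high feet reach 91 mm to each side (y). Origin: centre of the underside; x from the latch side (facing the robot) to the hinge side, z up. A latch fills the first 30 mm inside. Never push the case or hatch with more than 30 N.
- hatch (a joint): Hatch angle (rad): about 0.01 latched shut, growing as it opens, 1.85 at the open stop (leaning back, away from the robot). A spring swings it open and keeps it there unless latched; 1 to 2 N at the lip moves it. A flat aluminium plate, 153 mm from hinge to free edge, 130 mm wide, 5 mm thick (outer face 3 mm above the hinge line), overhanging the latch side by 15 mm.
- hatch_lip (a point): Where to press: outer face of the hatch's lip, on its middle line, 143 mm from the hinge, 81 mm above the bench when shut; z out of the face, x to the hinge. Push-push: pressed some 7 mm below shut (5 N growing to 9 N, then a stiff rubber stop; a steady 12 to 16 N is enough) and let rise, it springs open; the same press after swinging it shut latches it. A shorter press changes nothing.
- hatch_hinge (a point): Middle of the hinge line, at the case's far upper edge (68 mm beyond its centre, 77 mm above its underside); y is the hinge line; x and z turn with the hatch.
- pocket (a point): Centre of the mouth of the pocket in the bay, 30 mm above the case's underside and 12 mm beyond its centre (x); axes as the case. The pocket is 53 mm (x) by 39 mm (y), chamfered 2 mm, 22 mm deep with a flat floor. The bay around it is 100 mm (x) by 122 mm (y); its walls rise 35 mm above the mouth (hinge side 45). In the bay the gripper's fingers have 54 mm beside the module's tab.
- module_grip (a point): White LED driver module, loose, to the case's right (-y): a block 50 (x) by 36 (y) by 26 mm high, ribbed sides, with a grip tab 34 (x) by 14 (y) mm on top, to 56 mm; 0.12 kg. This point: middle of the tab, 48 mm above the underside. It stands in the pocket with its length along the case's x, either way round; fully home this point is 26 mm above the mouth. At most 35 N between it and case.
- terminals: Bystander: white terminal strip 60 x 22 x 26 mm with a row of screws, loose on the bench; origin under its centre.
- tape: Bystander: flat ring of tape, 68 mm across, 19 mm high; origin under its centre.
- jar: Bystander: clear jar 48 mm across, 60 mm high; origin under its centre.
- driver: Bystander: screwdriver lying on the bench beyond the case.
- cutters: Bystander: wire cutters with yellow handles lying on the bench.
- gluegun: Bystander: blue glue gun lying on its side.
Not all that is in view belongs to the job. What is shaped like the part that bears module_grip but orange or turquoise is not meant.

How it is judged:
By the outcome, as a careful person would: the job done as asked, in the order asked, and still so for the second after the job is handed in, with the robot touching nothing.
It also fails if it takes over 72 s, if anything falls off the work surface, if the arm or the gripper's body presses on something with over 40 N, if the wrist force passes 120 N, or if a joint passes its speed limit or range.

## Working session

There is one attempt and no reset: what is moved stays moved. The work goes in short steps, Python scripts to look and compute and a shell command to move; the robot and the scene stay as the last step left them, time stands still between calls to the robot, and variables do not carry over. Pictures are saved under pics/ and viewed, at most 10 in all, crops included, and the job is handed in when it is done.

```bash
ls; mkdir -p pics; python3 - <<'E'
from rig import ctrl
import cv2
for n in ("side","top"):
    c=ctrl.capture(n); cv2.imwrite(f"pics/{n}0.png",c["image"][:,:,::-1]); print(n,c["intrinsics"],c["D"],c["rvec"],c["tvec"])
print(ctrl.sense())
E
```

```text
pics
side [[533.94839199   0.         308.63271383]
 [  0.         533.94839199 238.60778301]
 [  0.           0.           1.        ]] [0.04122267 0.         0.         0.         0.        ] [ 2.3542025  -0.08213057  0.00830292] [-549.96435445  128.19032114 1217.67238363]
top [[487.99380471   0.         329.60073459]
 [  0.         487.99380471 241.33979716]
 [  0.           0.           1.        ]] [0.0361533 0.        0.        0.        0.       ] [ 2.09231449 -2.14938314  0.14033501] [ 79.92151363 562.78531938 976.46653536]
{'time_s': 0.1, 'joints': array([-1.53837569e+00,  3.13419553e-01,  1.49834884e+00,  3.49898718e-05,
        1.33101299e+00, -2.23427648e-01]), 'dq': array([ 0.00016445, -0.00242514, -0.00176632, -0.00148646,  0.00033615,
        0.00105478]), 'tau': array([ 3.14234319e-03, -4.12896287e+01, -2.60142034e+01, -1.91731860e-04,
        2.99741594e-03, -6.17899385e-07]), 'eef_pos': array([ 132.83487688, -507.64290302,  196.3839005 ]), 'ee_rot': array([-5.90032759e-04,  9.91829215e-01,  1.27571372e-01,  7.35918551e-05]), 'force': array([-0.02221297,  0.51813585,  0.06189851]), 'wrist_torque': array([ 0.03403153,  0.02714044, -0.02835626]), 'grip_force': 0.0, 'grip_width': 0.9997963356415654}
```

View pics/top0.png

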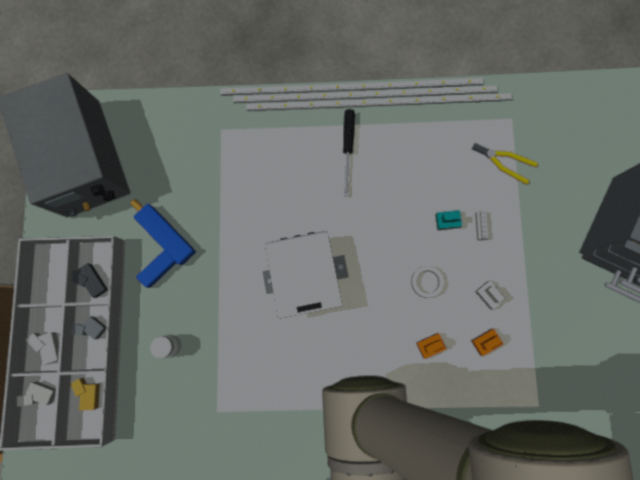

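View pics/side0.png

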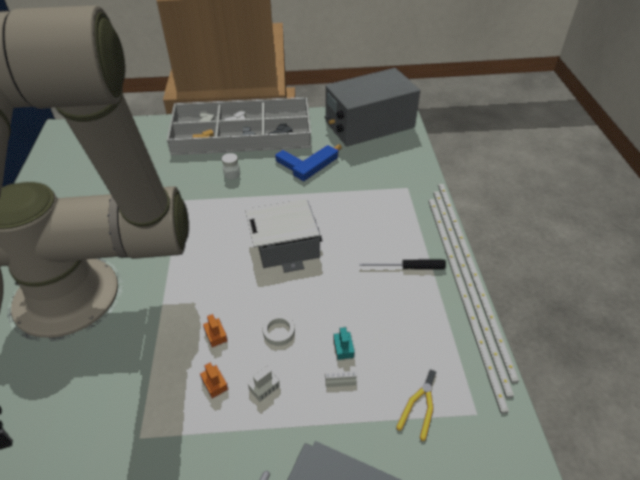

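The top view shows the case around (303,275) with its dark lip mark at (310,307). The white module is at (491,295), with the tape beside it at (428,282), and the orange and turquoise decoys are nearby. I'll enlarge the case and module.

```bash
cat > h.py <<'E'
import numpy as np, cv2
from scipy.spatial.transform import Rotation as R
from rig import ctrl
def ray(c,uv,z):
    p=cv2.undistortPoints(np.array([[uv]],float),c["intrinsics"],np.array(c["D"]))[0,0]
    M=cv2.Rodrigues(np.array(c["rvec"],float))[0]; o=-M.T@np.ravel(c["tvec"]); d=M.T@np.array([p[0],p[1],1])
    return o+d*(z-o[2])/d[2]
def tool():
    s=ctrl.sense(); w,x,y,z=s["ee_rot"]; return s["eef_pos"],R.from_quat([x,y,z,w]),s
def go(pos,rot):
    p,r,s=tool(); print("shift(tool)",r.inv().apply(np.array(pos)-p).round(1),"turn(units)",np.degrees((r.inv()*rot).as_rotvec()/6).round(2),"dist",np.linalg.norm(np.array(pos)-p).round())
def down(yaw): # closing axis (tool y) direction yaw from world x
    a=np.radians(yaw); y=np.array([np.cos(a),np.sin(a),0]); z=np.array([0,0,-1.]); x=np.cross(y,z)
    return R.from_matrix(np.stack([x,y,z],1))
E
python3 - <<'E'
import cv2,numpy as np
im=cv2.imread("pics/top0.png")
a=cv2.resize(im[225:325,255:375],None,fx=5,fy=5,interpolation=cv2.INTER_CUBIC)[:, :600]
b=cv2.resize(im[275:315,467:515],None,fx=10,fy=10,interpolation=cv2.INTER_CUBIC)
cv2.imwrite("pics/cropa.png",a)
s=cv2.imread("pics/side0.png")
b2=cv2.resize(s[360:405,240:288],None,fx=8,fy=8,interpolation=cv2.INTER_CUBIC)
cv=np.zeros((400,480+384,3),np.uint8);cv[:400,:480]=b;cv[:360,480:]=b2
cv2.imwrite("pics/cropb.png",cv[:,:800])
E
```

```text
(no output)
```

View pics/cropa.png

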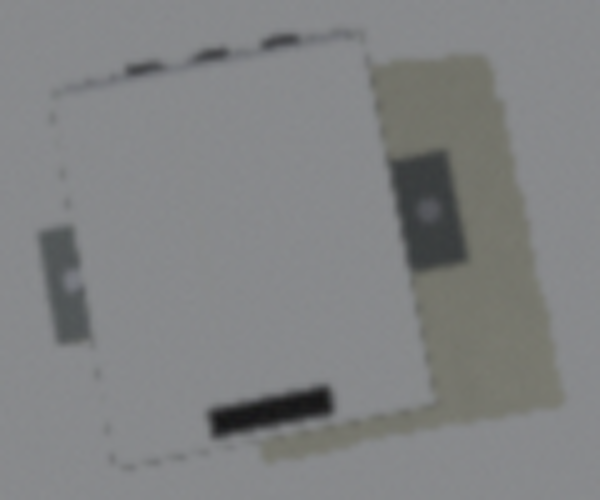

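View pics/cropb.png

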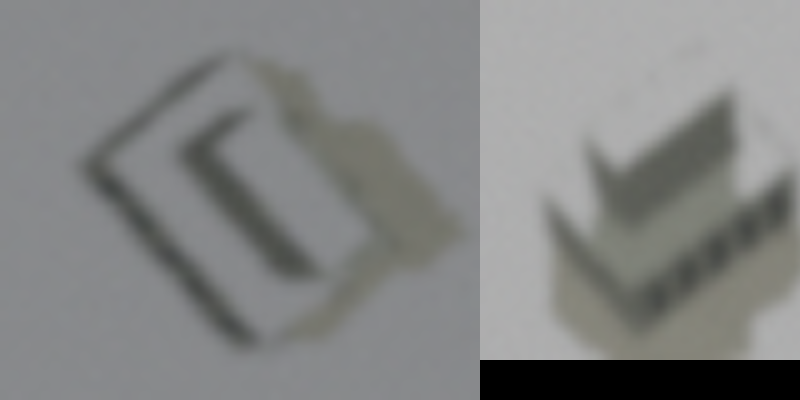

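```bash
python3 - <<'E'
from h import *
c=ctrl.capture("top")
f=lambda u,v,z:ray(c,(u/5+255-.4,v/5+225-.4),z)
FL,FR,NR,NL=f(55,90,80),f(362,33,80),f(437,403,81),f(117,467,81)
print("hatch",FL.round(),FR.round(),NR.round(),NL.round())
for a,b in((NL,FL),(NR,FR)): print("x axis",np.degrees(np.arctan2(*(b-a)[1::-1])),np.linalg.norm(b-a))
for a,b in((NR,NL),(FR,FL)): print("y axis",np.degrees(np.arctan2(*(b-a)[1::-1]))-90,np.linalg.norm(b-a))
print("center",(FL+FR+NR+NL)/4)
# mark
print("feet",f(427,209,4), f(72,280,4))
g=lambda u,v,z:ray(c,(u/10+467-.45,v/10+275-.45),z)
L,B,T=g(88,165,0),g(240,345,0),g(230,53,0)
print("mod",L,B,T,(B+T)/2,np.linalg.norm(B-L),np.linalg.norm(T-L),np.degrees(np.arctan2(*(B-L)[1::-1])),np.degrees(np.arctan2(*(T-L)[1::-1])))
E
```

```text
hatch [561. 194.  80.] [580.  69.  80.] [430.  42.  81.] [408. 170.  81.]
x axis 9.151126778272952 154.33373331663404
x axis 9.933937254015325 152.60106919590783
y axis 9.735734797504307 129.36741536816956
y axis 8.958910724757303 127.27657673717903
center [494.86082318 118.71358681  80.5       ]
feet [516.22495273  44.83739315   4.        ] [489.64048082 199.52830157   4.        ]
mod [ 456.01177539 -241.96037033    0.        ] [ 417.40158949 -270.75359766    0.        ] [ 479.09493984 -273.57023083    0.        ] [ 448.24826466 -272.16191424    0.        ] 48.164264710744945 39.1409729289657 -143.28656907743778 -53.86113717336398
```

```bash
python3 -c "
from h import *
go((429,109,110),down(-80.5))"
```

```text
shift(tool) [ 442.6 -521.6   87.1] turn(units) [-0.01 -0.    0.86] dist 690.0
```

```bash
python3 -m inch '24 -28.5 0 0 0 0;24 -28.5 0 0 0 0;24 -28.5 0 0 0 0;24 -28.5 0 0 0 0;24 -28.5 0 0 0 0;24 -28.5 0 0 0 0;24 -28.5 0 0 0 0;24 -28.5 0 0 0 0;24 -28.5 0 0 0 0;24 -28.5 0 0 0 0' 0 30; python3 -m inch '24 -28.5 8 0 0 0;24 -28.5 8 0 0 0;24 -28.5 8 0 0 0;24 -28.5 8 0 0 0;24 -28.5 8 0 0 0;24 -28.5 8 0 0 0;24 -28.5 8 0 0 0;24 -28.5 8 0 0 0;0 0 0 0 0 0.86;0 0 0 0 0 0'
python3 -c "
from h import *
go((429,109,84),down(-80.5))"
```

```text
time_s: 0.98
eef_pos: [293.1, -169.7, 196.9]
ee_rot: [0.0, 0.992, 0.127, 0.0]
force: [-0.1, -0.9, 1.1]
grip_width: -0.0
grip_force: 0.0
time_s: 1.82
eef_pos: [420.7, 99.1, 132.1]
ee_rot: [-0.0, 0.997, 0.083, -0.001]
force: [-0.7, 0.2, -0.5]
grip_width: -0.0
grip_force: 0.0
shift(tool) [ 9.9 -8.3 48.1] turn(units) [-0.    0.02  0.  ] dist 50.0
```

```bash
python3 -m inch '5 -4 20 0 0 0;5 -4 20 0 0 0;0 0 4 0 0 0;0 0 1 0 0 0;0 0 1 0 0 0;0 0 1 0 0 0;0 0 1 0 0 0;0 0 1 0 0 0;0 0 0 0 0 0;0 0 0 0 0 0'; python3 -m inch '0 0 1 0 0 0;0 0 1 0 0 0;0 0 0 0 0 0;0 0 0 0 0 0;0 0 0 0 0 0;0 0 0 0 0 0;0 0 0 0 0 0;0 0 0 0 0 0;0 0 0 0 0 0;0 0 0 0 0 0'
```

```text
time_s: 2.65
eef_pos: [429.5, 107.2, 84.1]
ee_rot: [0.0, 0.997, 0.083, 0.0]
force: [0.6, -0.5, -0.2]
grip_width: -0.001
grip_force: 0.0
time_s: 3.48
eef_pos: [429.5, 107.2, 81.9]
ee_rot: [-0.0, 0.997, 0.083, -0.0]
force: [0.1, -0.2, -0.4]
grip_width: 0.002
grip_force: 0.0
```

```bash
python3 -m inch '0 0 1 0 0 0;0 0 1 0 0 0;0 0 1 0 0 0;0 0 1 0 0 0;0 0 1 0 0 0;0 0 0 0 0 0;0 0 0 0 0 0;0 0 0 0 0 0;0 0 0 0 0 0;0 0 0 0 0 0'; python3 -m inch '0 0 1 0 0 0;0 0 0 0 0 0;0 0 1 0 0 0;0 0 0 0 0 0;0 0 0 0 0 0;0 0 0 0 0 0;0 0 0 0 0 0;0 0 0 0 0 0;0 0 0 0 0 0;0 0 0 0 0 0'
```

```text
time_s: 4.32
eef_pos: [429.5, 107.2, 76.9]
ee_rot: [0.0, 0.997, 0.083, 0.0]
force: [0.8, 0.1, -0.1]
grip_width: -0.0
grip_force: 0.0
time_s: 5.15
eef_pos: [429.5, 107.2, 74.9]
ee_rot: [-0.0, 0.997, 0.083, 0.0]
force: [0.6, 0.7, 0.8]
grip_width: 0.003
grip_force: 0.0
```

```bash
python3 - <<'E'
from h import *
a=ctrl.capture("side")["image"][:,:,::-1]; w=ctrl.capture("wrist")["image"][:,:,::-1]
o=np.hstack([cv2.resize(a[140:300,190:350],(400,400),interpolation=cv2.INTER_CUBIC),cv2.resize(w,(400,400))])
cv2.imwrite("pics/p1.png",o)
E
```

```text
(no output)
```

View pics/p1.png

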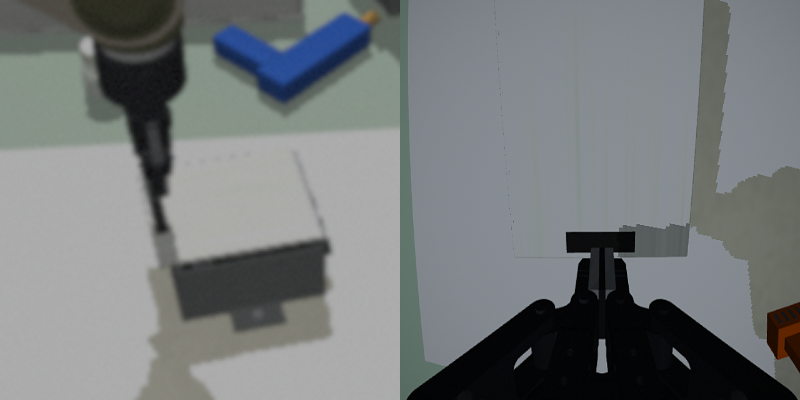

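The wrist view shows the closed tips near (602,255), about at the hatch's near edge. In the side view the tip at (163,235) looks just off that edge. I'll check by projection.

```bash
python3 - <<'E'
from h import *
p,r,s=tool()
a=np.radians(9.5);X=np.array([np.cos(a),np.sin(a),0]);Y=np.array([-X[1],X[0],0]);Z=np.array([0,0,1.])
C=np.array([503,121,0]);H=C+68*X
pts=np.array([p,H-153*X-65*Y+81*Z,H-153*X+65*Y+81*Z,H-65*Y+80*Z,H+65*Y+80*Z, H-143*X+81*Z])
for n in("side","wrist"):
    c=ctrl.capture(n)
    q=cv2.projectPoints(pts,np.array(c["rvec"]),np.array(c["tvec"]),c["intrinsics"],np.array(c["D"]))[0][:,0]
    q=(q-[190,140])*2.5 if n=="side" else q*[400/640,400/480]+[400,0]
    print(n,q.round())
c=ctrl.capture("wrist")
f=lambda u,v,z:ray(c,((u-400)*1.6,v*1.2),z).round(1)
print(f(515,257,81),f(689,257,81), f(602,257,81))
print("mark",f(566,232,81),f(635,232,81),f(566,252,81))
M=cv2.Rodrigues(np.array(c["rvec"],float))[0]; print(-M.T@np.ravel(c["tvec"]),p)
E
```

```text
side [[159. 220.]
 [158. 264.]
 [137. 171.]
 [323. 236.]
 [291. 147.]
 [158. 214.]]
wrist [[601. 233.]
 [685. 253.]
 [513. 253.]
 [706. -54.]
 [491. -53.]
 [599. 238.]]
[406.5 169.3  81. ] [428.1  39.5  81. ] [417.7 104.5  81. ]
mark [428.4 132.9  81. ] [436.7  83.2  81. ] [416.3 131.4  81. ]
[508.17916972 119.92754101 253.2170958 ] [429.50970707 107.22129642  74.90357905]
```

```bash
python3 - <<'E'
from h import *
a=ctrl.capture("side")["image"][:,:,::-1]; w=ctrl.capture("wrist")["image"][:,:,::-1]
b=cv2.imread("pics/side0.png")
z=lambda i,x,y,s:cv2.resize(i[y:y+s,x:x+s],(400,400),interpolation=cv2.INTER_CUBIC)
o=np.hstack([z(a,230,190,65),z(w,250,240,160)])
o=np.clip(o.astype(float)*1.3,0,255).astype(np.uint8)
cv2.imwrite("pics/p2.png",o)
E
```

```text
(no output)
```

View pics/p2.png

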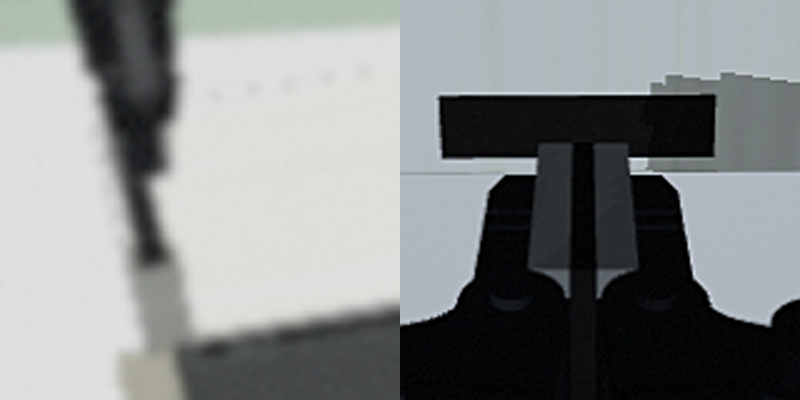

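The side zoom shows the thick fingertip ending near (160,175), above the black mark, and the wrist zoom shows it over the mark at (582,143). So the tip sits higher than the reported TCP. I'll go 4 mm further in and keep descending gently.

```bash
python3 -m inch '4 0 0 0 0 0;0 0 1 0 0 0;0 0 1 0 0 0;0 0 1 0 0 0;0 0 1 0 0 0;0 0 0 0 0 0;0 0 0 0 0 0;0 0 0 0 0 0;0 0 0 0 0 0;0 0 0 0 0 0'; python3 -m inch '0 0 1 0 0 0;0 0 1 0 0 0;0 0 1 0 0 0;0 0 0 0 0 0;0 0 0 0 0 0;0 0 0 0 0 0;0 0 0 0 0 0;0 0 0 0 0 0;0 0 0 0 0 0;0 0 0 0 0 0'
```

```text
time_s: 6.33
eef_pos: [433.5, 107.9, 70.9]
ee_rot: [-0.0, 0.997, 0.083, 0.0]
force: [0.4, -0.4, -0.4]
grip_width: -0.001
grip_force: 0.0
time_s: 7.17
eef_pos: [433.5, 107.9, 67.9]
ee_rot: [0.0, 0.997, 0.083, 0.0]
force: [-0.7, -0.3, 0.5]
grip_width: 0.002
grip_force: 0.0
```

```bash
for i in 1; do python3 -m inch '0 0 1 0 0 0;0 0 1 0 0 0;0 0 1 0 0 0;0 0 0 0 0 0;0 0 0 0 0 0;0 0 0 0 0 0;0 0 0 0 0 0;0 0 0 0 0 0;0 0 0 0 0 0;0 0 0 0 0 0'; done
python3 - <<'E'
from h import *
p,r,s=tool(); print(p,s["force"])
a=ctrl.capture("side"); w=ctrl.capture("wrist")
for c,n in((a,"side"),(w,"wrist")):
    print(n,cv2.projectPoints(np.array([p,p+[0,0,13]]),np.array(c["rvec"]),np.array(c["tvec"]),c["intrinsics"],np.array(c["D"]))[0][:,0])
z=lambda i,x,y,s:cv2.resize(i[y:y+s,x:x+s,::-1],(400,400),interpolation=cv2.INTER_CUBIC)
cv2.imwrite("pics/p3.png",np.clip(np.hstack([z(a["image"],230,190,65),z(w["image"],250,240,160)])*1.5,0,255))
E
```

```text
time_s: 8.0
eef_pos: [433.5, 107.9, 64.9]
ee_rot: [0.0, 0.997, 0.083, 0.0]
force: [0.3, 0.9, -1.1]
grip_width: 0.002
grip_force: 0.0
[433.46293503 107.88822804  64.91804538] [ 0.29323733  0.93677323 -1.05140789]
side [[255.5669099  230.79702094]
 [255.07310206 226.81715659]]
wrist [[321.54549747 279.3458472 ]
 [321.48308563 291.38289388]][ WARN:0@0.843] global loadsave.cpp:1063 imwrite_ Unsupported depth image for selected encoder is fallbacked to CV_8U.
```

View pics/p3.png

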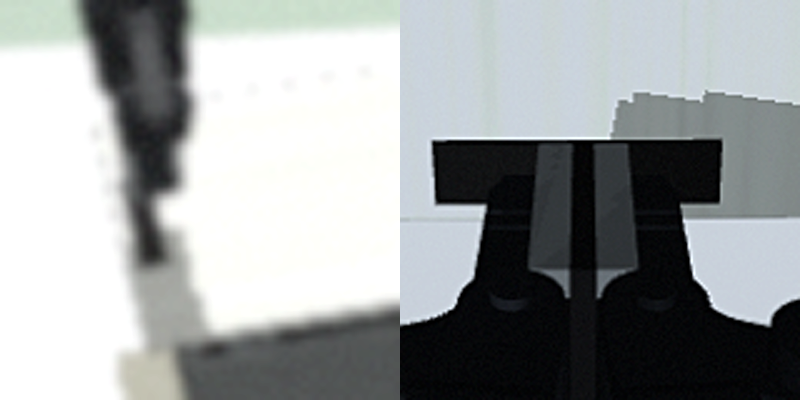

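The tip is still hovering. In the wrist view it is at (582,143), in the side view at (170,190), roughly 20–30 mm above the reported TCP. I'll carry on down, watching the force.

```bash
python3 -m inch '0 0 1 0 0 0;0 0 1 0 0 0;0 0 1 0 0 0;0 0 1 0 0 0;0 0 0 0 0 0;0 0 0 0 0 0;0 0 0 0 0 0;0 0 0 0 0 0;0 0 0 0 0 0;0 0 0 0 0 0' | grep -E "pos|force"; python3 -m inch '0 0 1 0 0 0;0 0 1 0 0 0;0 0 1 0 0 0;0 0 0 0 0 0;0 0 0 0 0 0;0 0 0 0 0 0;0 0 0 0 0 0;0 0 0 0 0 0;0 0 0 0 0 0;0 0 0 0 0 0' | grep -E "pos|force"
```

```text
eef_pos: [433.5, 107.9, 60.9]
force: [-0.8, -0.7, -0.6]
grip_force: 0.0
eef_pos: [433.4, 107.9, 57.9]
force: [0.4, -0.4, 0.5]
grip_force: 0.0
```

```bash
python3 -m inch '0 0 1 0 0 0;0 0 1 0 0 0;0 0 1 0 0 0;0 0 0 0 0 0;0 0 0 0 0 0;0 0 0 0 0 0;0 0 0 0 0 0;0 0 0 0 0 0;0 0 0 0 0 0;0 0 0 0 0 0' | grep -E "pos|force"; python3 - <<'E'
from h import *
p,r,s=tool(); print(p,s["force"],s["joints"],s["grip_width"])
# tip by triangulation: wrist pixel (323,297), with side
a=ctrl.capture("side"); w=ctrl.capture("wrist")
cv2.imwrite("pics/w4.png",w["image"][:,:,::-1]); cv2.imwrite("pics/s4.png",a["image"][:,:,::-1])
z=lambda i,x,y,s:cv2.resize(i[y:y+s,x:x+s,::-1],(400,400),interpolation=cv2.INTER_CUBIC)
cv2.imwrite("pics/p4.png",np.clip(np.hstack([z(a["image"],215,150,110),z(w["image"],200,160,240)])*1.5,0,255).astype(np.uint8))
for zz in (81,90,100): print(zz,ray(w,(323,297),zz).round(1),ray(a,(257.6,224),zz).round(1))
E
```

```text
eef_pos: [433.5, 107.9, 54.9]
force: [0.2, -0.1, -0.2]
grip_force: 0.0
[433.47770625 107.87205455  54.91731162] [ 0.18625234 -0.07547826 -0.17467583] [-1.94883644e-02  3.23564883e-01  1.90133166e+00 -5.18818300e-06
  9.16624436e-01  1.38557290e+00] 0.0020190625627243045
81 [437.3 107.9  81. ] [439.6 113.8  81. ]
90 [441.7 108.6  90. ] [440.4 104.1  90. ]
100 [446.6 109.5 100. ] [441.4  93.5 100. ]
```

View pics/p4.png

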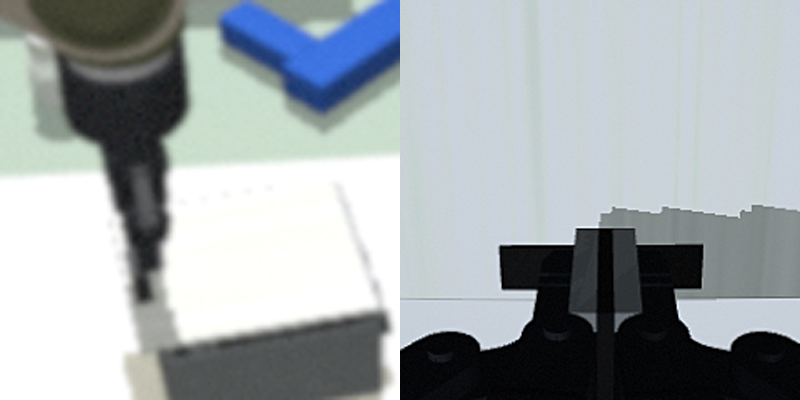

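In both views the tip is just above the mark: side (150,270), wrist (605,228), with its shadow closing in. Triangulation puts it near z≈87, so the true tip is ~30 mm above the reported TCP, and contact should come in ~5 mm.

```bash
python3 -m inch '-2 0 1 0 0 0;0 0 1 0 0 0;0 0 1 0 0 0;0 0 0 0 0 0;0 0 0 0 0 0;0 0 0 0 0 0;0 0 0 0 0 0;0 0 0 0 0 0;0 0 0 0 0 0;0 0 0 0 0 0' | grep -E "pos|force"; python3 -m inch '0 0 1 0 0 0;0 0 1 0 0 0;0 0 1 0 0 0;0 0 0 0 0 0;0 0 0 0 0 0;0 0 0 0 0 0;0 0 0 0 0 0;0 0 0 0 0 0;0 0 0 0 0 0;0 0 0 0 0 0' | grep -E "pos|force"
```

```text
eef_pos: [431.5, 107.6, 51.9]
force: [-1.0, -0.2, -0.1]
grip_force: 0.0
eef_pos: [431.5, 107.6, 48.9]
force: [-0.6, 0.2, -0.5]
grip_force: 0.0
```

```bash
python3 -m inch '0 0 1 0 0 0;0 0 1 0 0 0;0 0 0 0 0 0;0 0 0 0 0 0;0 0 0 0 0 0;0 0 0 0 0 0;0 0 0 0 0 0;0 0 0 0 0 0;0 0 0 0 0 0;0 0 0 0 0 0' | grep -E "pos|force"; python3 -m inch '0 0 1 0 0 0;0 0 1 0 0 0;0 0 0 0 0 0;0 0 0 0 0 0;0 0 0 0 0 0;0 0 0 0 0 0;0 0 0 0 0 0;0 0 0 0 0 0;0 0 0 0 0 0;0 0 0 0 0 0' | grep -E "pos|force";python3 -m inch '0 0 1 0 0 0;0 0 1 0 0 0;0 0 0 0 0 0;0 0 0 0 0 0;0 0 0 0 0 0;0 0 0 0 0 0;0 0 0 0 0 0;0 0 0 0 0 0;0 0 0 0 0 0;0 0 0 0 0 0' | grep -E "pos|force"
```

```text
eef_pos: [431.5, 107.6, 46.9]
force: [-0.0, 0.5, -0.1]
grip_force: 0.0
eef_pos: [431.5, 107.5, 45.2]
force: [-1.3, 0.3, 6.2]
grip_force: 2.9
eef_pos: [431.5, 107.5, 43.2]
force: [-2.2, -1.4, 7.4]
grip_force: 3.7
```

Contact came at reported z≈46, where the lip surface should be at 81. So the real tip is ~35 mm above the reported TCP. I'll finish the press.

```bash
python3 -m inch '0 0 1 0 0 0;0 0 1 0 0 0;0 0 0 0 0 0;0 0 1 0 0 0;0 0 0 0 0 0;0 0 0 0 0 0;0 0 0 0 0 0;0 0 0 0 0 0;0 0 0 0 0 0;0 0 0 0 0 0' | grep -E "pos|force"; python3 -m inch '0 0 0.5 0 0 0;0 0 0 0 0 0;0 0 0.5 0 0 0;0 0 0 0 0 0;0 0 0 0 0 0;0 0 0 0 0 0;0 0 0 0 0 0;0 0 0 0 0 0;0 0 0 0 0 0;0 0 0 0 0 0' | grep -E "pos|force"
```

```text
eef_pos: [431.6, 107.6, 40.4]
force: [-3.5, 0.5, 9.2]
grip_force: 4.6
eef_pos: [431.6, 107.6, 39.6]
force: [-4.2, -0.3, 11.6]
grip_force: 5.9
```

```bash
python3 -m inch '0 0 0.5 0 0 0;0 0 0 0 0 0;0 0 0 0 0 0;0 0 0 0 0 0;0 0 0 0 0 0;0 0 0 0 0 0;0 0 0 0 0 0;0 0 0 0 0 0;0 0 0 0 0 0;0 0 0 0 0 0' | grep -E "pos|force"; python3 -m inch '0 0 -2 0 0 0;0 0 -2 0 0 0;0 0 -2 0 0 0;0 0 -2 0 0 0;-3 0 -4 0 0 0;-8 0 -5 0 0 0;-20 0 -10 0 0 0;-20 0 -20 0 0 0;-10 0 -30 0 0 0;0 0 -30 0 0 0' | grep -E "pos|force"
python3 - <<'E'
from h import *
a=ctrl.capture("side");cv2.imwrite("pics/p5.png",a["image"][100:300,150:410,::-1])
E
```

```text
eef_pos: [431.6, 107.6, 39.2]
force: [-4.6, -0.1, 13.1]
grip_force: 6.7
eef_pos: [368.1, 97.4, 145.9]
force: [1.1, -1.1, 0.2]
grip_force: 0.0
```

View pics/p5.png

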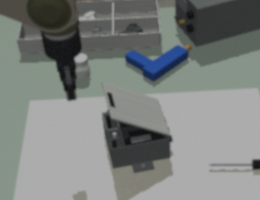

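The side picture shows the hatch swinging open at (135,115), with the gripper clear at (70,90). Next I'll photograph the open bay from above, then go to the module and photograph it, keeping my last view for both together.

```bash
python3 -m inch '14 0 -11 0 0 0;14 0 -11 0 0 0;14 0 -11 0 0 0;14 0 -11 0 0 0;14 0 -11 0 0 0;0 0 0 0 0 0;0 0 0 0 0 0;0 0 0 0 0 0;0 0 0 0 0 0;0 0 0 0 0 0' | grep -E "pos|force"
python3 - <<'E'
from h import *
import pickle
a=ctrl.capture("wrist"); pickle.dump(a,open("bay.pkl","wb"))
go((385,-319,130),down(-53.3))
E
```

```text
eef_pos: [439.6, 109.0, 200.0]
force: [-0.3, 0.1, 0.6]
grip_force: 0.0
shift(tool) [-124.6  413.1   70.1] turn(units) [-0.    0.01 -4.53] dist 437.0
```

```bash
python3 -m inch '-10.4 34.4 0 0 0 0;-10.4 34.4 0 0 0 0;-10.4 34.4 0 0 0 0;-10.4 34.4 0 0 0 0;-10.4 34.4 0 0 0 0;-10.4 34.4 0 0 0 0;-10.4 34.4 0 0 0 0;-10.4 34.4 0 0 0 0;-10.4 34.4 0 0 0 0;-10.4 34.4 0 0 0 0' 0.7 30| grep -E "pos|force"
python3 -m inch '-10.4 34.4 0 0 0 0;-10.4 34.4 0 0 0 0;0 0 15 0 0 -0.9;0 0 15 0 0 -0.9;0 0 15 0 0 -0.9;0 0 15 0 0 -0.9;0 0 10 0 0 -0.93;0 0 0 0 0 0;0 0 0 0 0 0;0 0 0 0 0 0'| grep -E "pos|force"
python3 - <<'E'
from h import *
import pickle
a=ctrl.capture("wrist"); pickle.dump(a,open("mod.pkl","wb"))
b=pickle.load(open("bay.pkl","rb"))
def pr(c,p): return cv2.projectPoints(np.array(p,float),np.array(c["rvec"]),np.array(c["tvec"]),c["intrinsics"],np.array(c["D"]))[0][:,0]
pb=pr(b,[[514.8,123,30]])[0]; pm=pr(a,[[448,-272,26]])[0]; print(pb,pm)
def crop(c,q,s,n):
    x,y=[int(max(0,round(v-s/2))) for v in q]; x=min(x,640-s); y=min(y,480-s); print("off",x,y,"scale",n/s)
    i=c["image"][y:y+s,x:x+s,::-1].astype(float); return np.clip(cv2.resize(i,(n,n),interpolation=cv2.INTER_CUBIC)*1.4,0,255).astype(np.uint8)
o=np.hstack([crop(b,pb,240,400),crop(a,pm,200,400)]); cv2.imwrite("pics/p6.png",o)
E
```

```text
eef_pos: [393.7, -249.0, 200.3]
force: [1.5, -0.6, 0.2]
grip_force: 0.0
eef_pos: [385.5, -318.9, 131.1]
force: [-0.1, -0.1, 0.8]
grip_force: 0.0
[320.21502204 106.5639723 ] [321.12487654 104.75480318]
off 200 0 scale 1.6666666666666667
off 221 5 scale 2.0
```

View pics/p6.png

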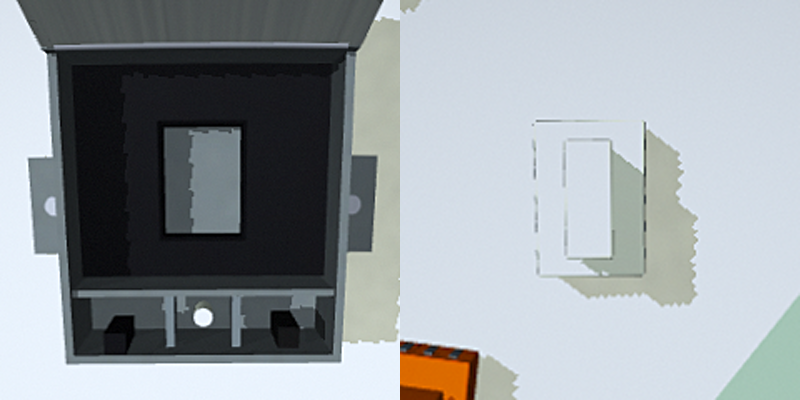

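The bay picture shows the pocket floor at (165–242, 126–235), its chamfer outline at (158–247, 121–239), and the feet screws at (50,205) and (355,205). The module's block top is at (537–645, 122–275) and its tab top at (566–611, 140–258), square to the tool.

```bash
python3 - <<'E'
from h import *
import pickle
b=pickle.load(open("bay.pkl","rb"));m=pickle.load(open("mod.pkl","rb"))
B=lambda u,v,z:ray(b,(u/1.6667+200-.3,v/1.6667-.3),z)
M=lambda u,v,z:ray(m,((u-400)/2+221-.25,v/2+5-.25),z)
def rect(f,x0,x1,y0,y1,z):
    q=[f(x0,y0,z),f(x1,y0,z),f(x1,y1,z),f(x0,y1,z)]
    print("c",np.mean(q,0).round(1),"len",np.linalg.norm(q[0]-q[3]).round(1),"wid",np.linalg.norm(q[0]-q[1]).round(1),"yaw",np.degrees(np.arctan2(*(q[0]-q[3])[1::-1])).round(1),np.degrees(np.arctan2(*(q[1]-q[2])[1::-1])).round(1))
rect(B,165,242,126,235,8); rect(B,158,247,121,239,30)
print("screws mid",((B(50,205,4)+B(355,205,4))/2).round(1))
l=B(50,205,4)-B(355,205,4);print(np.degrees(np.arctan2(*l[1::-1]))-90,np.linalg.norm(l))
rect(M,538,645,122,275,26); rect(M,566.5,611,140,258,56)
p,r,s=tool();print(p,r.as_matrix()[:,0])
E
```

```text
c [513.2 121.5   8. ] len 54.9 wid 39.2 yaw 8.6 10.3
c [513.6 122.   30. ] len 55.9 wid 42.5 yaw 8.5 10.4
screws mid [501.5 120.1   4. ]
9.486821780623345 161.97442143936496
c [ 446.2 -269.5   26. ] len 49.0 wid 34.6 yaw 35.4 37.2
c [ 446.1 -269.1   56. ] len 33.8 wid 12.9 yaw 35.9 36.6
[ 385.60963342 -318.98030999  131.22517856] [8.03362295e-01 5.95490574e-01 1.59164121e-05]
```

```bash
python3 -c "
from h import *
go((446.1,-269.3,-4),down(-53.6))"
```

```text
shift(tool) [ 78.2  -4.1 135.2] turn(units) [ 0.01 -0.    0.02] dist 156.0
```

```bash
python3 -m inch '26 -1.4 20 0 0 0;26 -1.4 20 0 0 0;26 -1.4 20 0 0 0;0 0 15 0 0 0;0 0 15 0 0 0;0 0 10 0 0 0;0 0 10 0 0 0;0 0 5 0 0 0;0 0 5 0 0 0;0 0 0 0 0 0' 0.5| grep -E "pos|force|width"
python3 -m inch '0 0 5 0 0 0;0 0 5 0 0 0;0 0 2 0 0 0;0 0 2 0 0 0;0 0 1 0 0 0;0 0 0 0 0 0;0 0 0 0 0 0;0 0 0 0 0 0;0 0 0 0 0 0;0 0 0 0 0 0' | grep -E "pos|force|width"
python3 -c "
from h import *
go((446.1,-269.3,-4),down(-53.6))"
```

```text
eef_pos: [445.2, -268.8, 10.0]
force: [-0.9, 0.2, -0.7]
grip_width: 0.5
grip_force: 0.0
eef_pos: [445.5, -268.8, -4.5]
force: [-0.7, 0.9, 0.2]
grip_width: 0.502
grip_force: 0.0
shift(tool) [ 0.2  0.8 -0.5] turn(units) [ 0.   -0.    0.05] dist 1.0
```

Close on the tab.

```bash
python3 -m inch '0 0 0 0 0 0;0 0 0 0 0 0;0 0 0 0 0 0;0 0 0 0 0 0;0 0 0 0 0 0;0 0 0 0 0 0;0 0 0 0 0 0;0 0 0 0 0 0;0 0 0 0 0 0;0 0 0 0 0 0' 0 40| grep -E "pos|force|width"
```

```text
eef_pos: [445.5, -268.8, -4.5]
force: [-0.4, 0.6, 3.2]
grip_width: 0.154
grip_force: 39.8
```

```bash
python3 -m inch '0 0 -5 0 0 0;0 0 -10 0 0 0;0 0 -20 0 0 0;0 0 -30 0 0 0;0 0 -30 0 0 0;0 0 -30 0 0 0;0 0 0 0 0 0;0 0 0 0 0 0;0 0 0 0 0 0;0 0 0 0 0 0' | grep -E "pos|force|width"
python3 -c "
from h import *
go((513.4,121.7,121),down(-80.5))"
```

```text
eef_pos: [444.8, -268.2, 119.2]
force: [-0.6, 0.1, -1.4]
grip_width: 0.157
grip_force: 39.3
shift(tool) [ 287.9 -271.7   -1.2] turn(units) [-0.02  0.01  4.53] dist 396.0
```

```bash
python3 -m inch '24 -22.6 0 0 0 0;24 -22.6 0 0 0 0;24 -22.6 0 0 0 0;24 -22.6 0 0 0 0;24 -22.6 0 0 0 0;24 -22.6 0 0 0 0;24 -22.6 0 0 0 0;24 -22.6 0 0 0 0;24 -22.6 0 0 0 0;24 -22.6 0 0 0 0' | grep -E "pos|force|width"
python3 -m inch '24 -22.6 0 0 0 0;24 -22.6 0 0 0 0;0 0 0 0 0 0.9;0 0 0 0 0 0.9;0 0 0 0 0 0.9;0 0 0 0 0 0.9;0 0 0 0 0 0.93;0 0 0 0 0 0;0 0 0 0 0 0;0 0 0 0 0 0' | grep -E "pos|force|width"
python3 -c "
from h import *
go((513.4,121.7,30),down(-80.5))"
```

```text
eef_pos: [502.3, 57.6, 119.3]
force: [0.6, -0.2, -0.9]
grip_width: 0.158
grip_force: 39.3
eef_pos: [514.1, 120.8, 119.8]
force: [-0.1, 0.3, -1.3]
grip_width: 0.154
grip_force: 39.4
shift(tool) [-0.5 -1.  89.8] turn(units) [-0.    0.01  0.03] dist 90.0
```

```bash
python3 -m inch '-0.5 -1 15 0 0 0;0 0 15 0 0 0;0 0 15 0 0 0;0 0 15 0 0 0;0 0 10 0 0 0;0 0 10 0 0 0;0 0 5 0 0 0;0 0 3 0 0 0;0 0 2 0 0 0;0 0 0 0 0 0' | grep -E "pos|force|width"
python3 -m inch '0 0 1 0 0 0;0 0 1 0 0 0;0 0 1 0 0 0;0 0 1 0 0 0;0 0 1 0 0 0;0 0 1 0 0 0;0 0 0 0 0 0;0 0 0 0 0 0;0 0 0 0 0 0;0 0 0 0 0 0' | grep -E "pos|force|width"
```

```text
eef_pos: [513.9, 121.7, 30.5]
force: [-0.7, -0.2, -1.7]
grip_width: 0.155
grip_force: 39.4
eef_pos: [513.8, 121.7, 24.5]
force: [-0.9, -0.2, -0.6]
grip_width: 0.156
grip_force: 39.4
```

```bash
python3 -m inch '0 0 1 0 0 0;0 0 1 0 0 0;0 0 1 0 0 0;0 0 0 0 0 0;0 0 0 0 0 0;0 0 0 0 0 0;0 0 0 0 0 0;0 0 0 0 0 0;0 0 0 0 0 0;0 0 0 0 0 0' | grep -E "pos|force|width"
python3 -m inch '0 0 1 0 0 0;0 0 1 0 0 0;0 0 0 0 0 0;0 0 0 0 0 0;0 0 0 0 0 0;0 0 0 0 0 0;0 0 0 0 0 0;0 0 0 0 0 0;0 0 0 0 0 0;0 0 0 0 0 0' | grep -E "pos|force|width"
```

```text
eef_pos: [513.8, 121.7, 21.4]
force: [0.2, 0.1, -1.5]
grip_width: 0.155
grip_force: 39.4
eef_pos: [513.8, 121.7, 19.4]
force: [0.3, 0.3, -1.2]
grip_width: 0.161
grip_force: 39.4
```

Sliding in freely (bottom ≈24, mouth 30). Continue to the floor, expected at eef ≈3.5.

```bash
python3 -m inch '0 0 1.5 0 0 0;0 0 1.5 0 0 0;0 0 1.5 0 0 0;0 0 1.5 0 0 0;0 0 1.5 0 0 0;0 0 1.5 0 0 0;0 0 1 0 0 0;0 0 1 0 0 0;0 0 0 0 0 0;0 0 0 0 0 0' | grep -E "pos|force|width"
python3 -m inch '0 0 1 0 0 0;0 0 1 0 0 0;0 0 1 0 0 0;0 0 1 0 0 0;0 0 0 0 0 0;0 0 0 0 0 0;0 0 0 0 0 0;0 0 0 0 0 0;0 0 0 0 0 0;0 0 0 0 0 0' | grep -E "pos|force|width"
```

```text
eef_pos: [513.8, 121.7, 8.4]
force: [-0.2, -0.2, -0.9]
grip_width: 0.158
grip_force: 39.4
eef_pos: [513.8, 121.7, 4.4]
force: [-0.2, -0.1, -1.2]
grip_width: 0.155
grip_force: 39.4
```

```bash
python3 -m inch '0 0 1 0 0 0;0 0 0 0 0 0;0 0 0.5 0 0 0;0 0 0 0 0 0;0 0 0 0 0 0;0 0 0 0 0 0;0 0 0 0 0 0;0 0 0 0 0 0;0 0 0 0 0 0;0 0 0 0 0 0' | grep -E "pos|force|width"
python3 -m inch '0 0 0.5 0 0 0;0 0 0 0 0 0;0 0 0 0 0 0;0 0 0 0 0 0;0 0 0 0 0 0;0 0 0 0 0 0;0 0 0 0 0 0;0 0 0 0 0 0;0 0 0 0 0 0;0 0 0 0 0 0' | grep -E "pos|force|width"
```

```text
eef_pos: [514.0, 121.7, 3.5]
force: [-1.2, -0.1, 6.2]
grip_width: 0.154
grip_force: 40.5
eef_pos: [514.0, 121.7, 3.5]
force: [-4.1, -0.4, 11.2]
grip_width: 0.157
grip_force: 41.3
```

On the floor, exactly at the predicted height. Release and rise.

```bash
python3 -m inch '0 0 -0.5 0 0 0;0 0 -0.5 0 0 0;0 0 0 0 0 0;0 0 0 0 0 0;0 0 0 0 0 0;0 0 0 0 0 0;0 0 0 0 0 0;0 0 0 0 0 0;0 0 0 0 0 0;0 0 0 0 0 0' 0.5 | grep -E "pos|force|width"
python3 -m inch '0 0 -5 0 0 0;0 0 -10 0 0 0;0 0 -20 0 0 0;0 0 -30 0 0 0;0 0 -35 0 0 0;0 0 -35 0 0 0;0 0 0 0 0 0;0 0 0 0 0 0;0 0 0 0 0 0;0 0 0 0 0 0' | grep -E "pos|force|width"
python3 - <<'E'
from h import *
# check module tab position/height: compare with wrist image template? simply save
a=ctrl.capture("wrist"); cv2.imwrite("pics/w7.png",a["image"][:,:,::-1])
g=a["image"].mean(2)
pr=lambda P:cv2.projectPoints(np.array(P,float),np.array(a["rvec"]),np.array(a["tvec"]),a["intrinsics"],np.array(a["D"]))[0][:,0].round()
X=np.array([.986,.165,0]);Y=np.array([-.165,.986,0]);C=np.array([513.8,121.7,0])
print(pr([C+s*17*X+t*7*Y+[0,0,64] for s in(1,-1) for t in(1,-1)]),pr([C+s*25*X+t*18*Y+[0,0,34] for s in(1,-1) for t in(1,-1)]))
print(g.shape)
E
```

```text
eef_pos: [513.8, 121.7, 3.4]
force: [0.1, 0.6, -0.4]
grip_width: 0.5
grip_force: 0.0
eef_pos: [513.1, 121.7, 137.5]
force: [-0.3, -0.1, -0.1]
grip_width: 0.503
grip_force: 0.0
[[311. 205.]
 [333. 205.]
 [311. 256.]
 [333. 256.]] [[296. 184.]
 [348. 184.]
 [297. 251.]
 [347. 251.]]
(480, 640)
```

```bash
python3 - <<'E'
from h import *
p,r,s=tool(); print(p,s["time_s"])
C=np.array([501.7,120,0]);a=np.radians(9.5);X=np.array([np.cos(a),np.sin(a),0])
def P(t):
    rr=np.interp(t,[0,1,1.85],[140,138,125]); return np.array([79-rr*np.cos(t)+3*np.sin(t),77+rr*np.sin(t)+3*np.cos(t)-35])
ts=np.linspace(1.85,0.05,25)
Q=np.array([P(t) for t in ts]); 
print("start",Q[0]); d=np.diff(Q,axis=0); print(";".join(f"{x:.1f} 0 {-z:.1f} 0 0 0" for x,z in d)); print("end",Q[-1])
go(C+X*(Q[0,0]+25)+[0,0,235],down(-80.5)); go(C+X*(Q[0,0]+25)+[0,0,Q[0,1]],down(-80.5))
E
```

```text
[513.15299971 121.67811325 137.38377525] 34.2333
start [116.33260646 161.33262963]
-8.8 0 -3.6 0 0 0;-9.1 0 -2.9 0 0 0;-9.4 0 -2.2 0 0 0;-9.6 0 -1.5 0 0 0;-9.8 0 -0.8 0 0 0;-9.9 0 -0.1 0 0 0;-10.0 0 0.7 0 0 0;-10.0 0 1.5 0 0 0;-9.9 0 2.3 0 0 0;-9.8 0 3.0 0 0 0;-9.6 0 3.8 0 0 0;-9.0 0 5.1 0 0 0;-8.4 0 6.0 0 0 0;-8.0 0 6.7 0 0 0;-7.4 0 7.2 0 0 0;-6.9 0 7.8 0 0 0;-6.3 0 8.3 0 0 0;-5.7 0 8.8 0 0 0;-5.0 0 9.2 0 0 0;-4.3 0 9.5 0 0 0;-3.6 0 9.8 0 0 0;-2.8 0 10.1 0 0 0;-2.1 0 10.3 0 0 0;-1.3 0 10.4 0 0 0
end [-60.57522392  51.98833656]
shift(tool) [129.5  -0.3 -97.9] turn(units) [-0.    0.02 -0.  ] dist 162.0
shift(tool) [129.7  -0.3 -24.2] turn(units) [-0.    0.02 -0.  ] dist 132.0
```

```bash
python3 -m inch '0 0 -33 0 0 0;0 0 -33 0 0 0;0 0 -33 0 0 0;35 0 0 0 0 0;35 0 0 0 0 0;35 0 0 0 0 0;35 0 0 0 0 0;0 0 0 0 0 0;0 0 0 0 0 0;0 0 0 0 0 0' 0 30| grep -E "pos|force|width"
python3 -c "
from h import *
C=np.array([501.7,120,0]);a=np.radians(9.5);X=np.array([np.cos(a),np.sin(a),0])
go(C+X*(116.3+35)+[0,0,161],down(-80.5))"
```

```text
eef_pos: [651.3, 144.8, 236.4]
force: [0.1, -0.9, 0.5]
grip_width: 0.003
grip_force: 0.0
shift(tool) [-0.2 -0.2 75.4] turn(units) [-0.    0.02  0.  ] dist 75.0
```

```bash
python3 -m inch '0 0 25 0 0 0;0 0 25 0 0 0;0 0 25 0 0 0;-8 0 0 0 0 0;-8 0 0 0 0 0;-6 0 0 0 0 0;-6 0 0 0 0 0;-7 0 0 0 0 0;0 0 0 0 0 0;0 0 0 0 0 0' | grep -E "pos|force|width"
python3 -m inch '-8.8 0 -3.6 0 0 0;-9.1 0 -2.9 0 0 0;-9.4 0 -2.2 0 0 0;-9.6 0 -1.5 0 0 0;-9.8 0 -0.8 0 0 0;-9.9 0 -0.1 0 0 0;0 0 0 0 0 0;0 0 0 0 0 0;0 0 0 0 0 0;0 0 0 0 0 0' | grep -E "pos|force|width"
```

```text
eef_pos: [617.2, 139.0, 163.2]
force: [1.1, -0.2, 0.2]
grip_width: 0.002
grip_force: 0.5
eef_pos: [562.1, 129.7, 173.5]
force: [0.5, 1.9, 0.1]
grip_width: -0.003
grip_force: 0.5
```

```bash
python3 -m inch '-10 0 0.7 0 0 0;-10 0 1.5 0 0 0;-9.9 0 2.3 0 0 0;-9.8 0 3 0 0 0;-9.6 0 3.8 0 0 0;-9 0 5.1 0 0 0;-8.4 0 6 0 0 0;-8 0 6.7 0 0 0;-7.4 0 7.2 0 0 0;-6.9 0 7.8 0 0 0' | grep -E "pos|force|width"
python3 -m inch '-6.3 0 8.3 0 0 0;-5.7 0 8.8 0 0 0;-5 0 9.2 0 0 0;-4.3 0 9.5 0 0 0;-3.6 0 9.8 0 0 0;0 0 0 0 0 0;0 0 0 0 0 0;0 0 0 0 0 0;0 0 0 0 0 0;0 0 0 0 0 0' | grep -E "pos|force|width"
```

```text
eef_pos: [473.9, 114.9, 129.3]
force: [0.5, -0.4, 2.0]
grip_width: 0.0
grip_force: 0.7
eef_pos: [449.7, 110.9, 84.3]
force: [-0.7, 0.5, 1.4]
grip_width: 0.001
grip_force: 0.5
```

```bash
python3 -m inch '-2.8 0 9 0 0 0;-2.1 0 9 0 0 0;-3 0 8 0 0 0;-3 0 3 0 0 0;-3 0 3 0 0 0;-2 0 2 0 0 0;-2 0 2 0 0 0;0 0 1 0 0 0;0 0 0 0 0 0;0 0 0 0 0 0' | grep -E "pos|force|width"
python3 -c "
from h import *
go((432,107.8,46),down(-80.5))"
```

```text
eef_pos: [431.6, 107.9, 47.0]
force: [-0.0, 0.1, 3.8]
grip_width: 0.003
grip_force: 2.1
shift(tool) [0.3 0.2 1. ] turn(units) [ 0. -0. -0.] dist 1.0
```

Hatch is held at shut. Now press as before (to reported z≈39).

```bash
python3 -m inch '0 0 1 0 0 0;0 0 1 0 0 0;0 0 1 0 0 0;0 0 1 0 0 0;0 0 1 0 0 0;0 0 1 0 0 0;0 0 0 0 0 0;0 0 0 0 0 0;0 0 0 0 0 0;0 0 0 0 0 0' | grep -E "pos|force"
python3 -m inch '0 0 0.5 0 0 0;0 0 0.5 0 0 0;0 0 0.5 0 0 0;0 0 0.3 0 0 0;0 0 0 0 0 0;0 0 0 0 0 0;0 0 0 0 0 0;0 0 0 0 0 0;0 0 0 0 0 0;0 0 0 0 0 0' | grep -E "pos|force"
```

```text
eef_pos: [431.6, 107.9, 41.1]
force: [-2.0, -0.2, 8.9]
grip_force: 4.5
eef_pos: [431.6, 107.9, 39.6]
force: [-2.8, -1.1, 13.4]
grip_force: 6.5
```

```bash
python3 -m inch '0 0 0.3 0 0 0;0 0 0 0 0 0;0 0 0 0 0 0;0 0 0 0 0 0;0 0 0 0 0 0;0 0 0 0 0 0;0 0 0 0 0 0;0 0 0 0 0 0;0 0 0 0 0 0;0 0 0 0 0 0' | grep -E "pos|force"
python3 -m inch '0 0 -1 0 0 0;0 0 -1 0 0 0;0 0 -1 0 0 0;0 0 -1 0 0 0;0 0 -1 0 0 0;0 0 -1 0 0 0;0 0 -1 0 0 0;0 0 -1 0 0 0;0 0 -2 0 0 0;0 0 0 0 0 0' | grep -E "pos|force"
python3 -m inch '0 0 -3 0 0 0;0 0 -3 0 0 0;0 0 -3 0 0 0;0 0 0 0 0 0;0 0 0 0 0 0;0 0 0 0 0 0;0 0 0 0 0 0;0 0 0 0 0 0;0 0 0 0 0 0;0 0 0 0 0 0' | grep -E "pos|force"
```

```text
eef_pos: [431.6, 107.9, 39.4]
force: [-3.2, -0.4, 13.3]
grip_force: 6.8
eef_pos: [431.2, 108.0, 48.6]
force: [-0.1, -0.3, 0.5]
grip_force: 0.0
eef_pos: [431.5, 107.9, 57.6]
force: [-0.8, 0.7, 0.7]
grip_force: 0.0
```

```bash
python3 -m inch '-10 0 -20 0 0 0;-20 0 -30 0 0 0;-20 0 -30 0 0 0;-20 0 -20 0 0 0;0 30 0 0 0 0;0 30 0 0 0 0;0 30 0 0 0 0;0 30 0 0 0 0;0 30 0 0 0 0;0 0 0 0 0 0' | grep -E "time|pos|force"
python3 - <<'E'
from h import *
a=cv2.imread("pics/top0.png").astype(float); b=ctrl.capture("top")["image"][:,:,::-1].astype(float)
d=np.abs(a-b).max(2)>30
for n,(x0,x1,y0,y1) in dict(case=(255,350,225,322),module=(470,515,275,315),others=(410,545,130,272),tape=(405,450,260,303),oranges=(410,510,325,360),left=(125,215,195,360),drv=(335,360,105,200)).items(): print(n,d[y0:y1,x0:x1].sum())
ys,xs=np.nonzero(d[225:322,255:350]); print(xs.min()+255 if len(xs) else 0, ys.min()+225 if len(ys) else 0, ys.max()+225 if len(ys) else 0)
E
```

```text
time_s: 44.23
eef_pos: [387.9, -55.4, 157.8]
force: [0.0, 0.7, -0.3]
grip_force: 0.0
case 0
module 269
others 0
tape 447
oranges 2158
left 0
drv 0
0 0 0
```

```bash
python3 -c "
from rig import ctrl
print(ctrl.finish_job())"
```

```text
the job is handed in; nothing more can be done
None
```

The hatch was opened, the white driver module set fully down on the pocket floor, and the hatch swung shut and latched on its own, handed in just after 44 s. The overhead view of the case matches the start. The arm or its shadow hid the tape and orange parts from that final check, though I felt no contact with them.

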